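# Set and lock the trip arm of a limit-switch stand

## Robot

A 6-joint arm with a two-finger parallel gripper is mounted at the origin on the work surface. World frame = base frame: x ahead of the robot, y to its left, z up, the work surface at z = 0. Lengths are in m, angles in degrees, forces in N, time in s.
With the tool pointing down it reaches from about 0.35 to 0.875 m from the base axis. Payload 4.2 kg.
Tool frame: the origin (TCP) lies midway between the tips of the shut fingers; the grasp point (between the pads) lies 19 mm behind it; y points along the fingers, z is the direction in which the jaws open and shut, and the axes are right-handed (so a half turn about y gives the same grasp; the last joint's range is limited). The gripper opens to 87 mm and grips with 3 to 60 N. Pads are 19 mm wide; open, the fingers measure 117 mm over their backs; the gripper's body (75 mm by 190 mm) begins 51 mm behind the grasp point.
Start: joints at [-55.371, 22.042, 0.453, 0, -68.411, -14.817], TCP at [0.212, -0.588, 0.223] pointing down, gripper open.
Joint ranges: [-179.83, 179.83], [-69.29, 118.12], [-61.27, 80.66], [-181.25, 117.63], [-171.15, -9.14], [-177.46, 177.46]. Speed limits (degrees/s): [159.86, 159.86, 180, 180, 180, 180].

## Interface

Orientations are given as [roll, pitch, yaw] about the fixed x, y, z axes, in that order (R = Rz(yaw) Ry(pitch) Rx(roll)).
In Python, from workcell import env gives the robot as it stands. The module is installed in compiled form; this text tells all that it offers. Calls block until the motion is done:
- env.goto(position, orientation): joint-space move of the TCP to a pose.
- env.move_straight(position, rotation=None, rate=0.15, force_limit=None): straight line of the TCP; rotation=None keeps the orientation; rate is the mean speed in m/s. With force_limit (N) it stops when the force on the tool has changed by that much, and returns True; else False.
- env.set_joints(angles): joint-space move.
- env.gripper_to(opening, grasp_force=None): opening from 0.0 (shut) to 1.0 (fully open); grasp_force is the grip in N (None keeps the last); returns when the fingers have stopped.
- env.dwell(seconds).
- env.inverse_kinematics(position, orientation): joint angles nearest the present ones, or None.
- env.read_state(): the state.
- env.grab_frame(name): name is "side" or "top" or "wrist"; returns a dict with "image" (400x640x3 uint8, blue, green, red), "fx", "fy", "cx", "cy" (pixels), "position" and "orientation" of the camera in the world. Camera axes: x right, y up, looking along -z (the intrinsics and any distortion apply to the point x, -y, -z); pixel columns grow to the right and rows downward; lengths in m; the calibration is good to about 2 mm. A picture is of the moment at which its call begins. There is no depth.
A pose or a line that the arm cannot do raises env.Unreachable and nothing moves.
- env.close_job(): hands the job in, once; it reports no verdict.
Trained networks look in a picture, given as the dict that the camera call returned (one of the last four; its "shot" number tells which), for a name from the list of things; names that differ only in an ending like _2 or _b are one class to them, and where a whole thing is asked for, a point or a joint stands for the part that bears it (a point fixed in the world has none). Each returns a list of dicts, best first, with "score" (0 to 1); they miss things now and then, are a little off and sometimes report something else, mostly with a low value. They report only what shows in the picture. A call takes as long as a camera call. They do not tell look-alikes from the thing itself.
- env.search_frame(picture, thing): "xyz" ([x, y, z] in m, in world coordinates, good to about 4 mm: the middle of the surface that is visible of it).
- env.trace(picture, thing): "mask" (400x640 bool, what is visible of it).
The state is a dict: "clock": time; "joint_positions": joint angles; "qvel": joint speeds; "joint_torque": joint torques, N m; "position": TCP position; "tool_rot": TCP orientation; "force": force on the tool from outside, world axes, zero at the start; "wrist_torque": the same for the moment, N m; "opening": opening from 0.0 (shut) to 1.0 (fully open).
Only numpy, scipy, OpenCV 4.12 (cv2) and the standard library are available. Lean on these libraries where they do the work, as an engineer would, in place of code of your own. Each camera call takes 0.05 s, during which the arm holds its last target. There are 200 camera calls.

## Task

On the limit-switch stand the trip arm no longer reaches the switch. Slacken the lock ring, turn the knob clockwise until the trip arm has pressed the switch's spring plunger in with a light but definite push, then turn the lock ring firmly tight again so that the setting is held, forcing neither of them. Let go, and leave the other things on the bench where they are.

Things in the scene. Friction and masses are not known exactly. Their poses are not given: they have to be found in the camera images.
- stand_axis (a point): Point on the vertical axis shared by lock ring, knob and trip arm, on top of the stand's head, 92 mm above the bench. The stand is a fixed grey C-frame, foot plate 170 x 150 x 14 mm, throat open on its local +x side (this point's x axis); it stands anywhere on the bench, turned up to 0.5 rad either way.
- ring: Knurled steel lock ring, 60 mm across, 18 mm high, on the stand's head round the knob's stem; origin on the axis at its underside. A flat lever with an upright pin sticks out of it. Clockwise from above tightens. It starts tight; about 0.45 rad anticlockwise frees it (0.6 is comfortable, end stop at 1.0). It stays where it is left, but for a slight spring-back.
- ring_handle (a point): Upright round steel pin, the ring's handle: 14 mm diameter, 36 mm high, 107 to 143 mm above the bench; this point is its centre at 129 mm, 75 mm from the axis, at the start on the robot's side of the stand. It travels on a level circle of 75 mm radius. Pinch it from above, best with the fingers closing along its path; it may turn between the pads.
- shoe: Hidden brake shoe in the head, pressed by the lock ring on an eccentric drum of the knob. By feel at the pin: the free ring takes 4 to 5 N; once it bites the push rises about 1 N per 0.1 rad; properly tight is 8 to 11 N, over 13 N strains it. The drum recedes as the knob turns, so the ring gets tight 0.2 to 0.7 rad further clockwise than it stood at the start, not at one fixed angle.
- knob_grip (a point): Grip point of the black knob on top of the stand, on the axis, 165 mm above the bench. Its grip is an upright bar 46 mm long (this point's x axis), 14 mm thick (y axis) and 36 mm high (143 to 179 mm above the bench), over a flange of 42 mm diameter. Pinch the 14 mm thickness from above. It turns the trip arm with it, and stays where it is left, but for a slight spring-back.
- knob: The same knob; origin on the axis at bench height. The tight lock ring brakes it: never force it then. Free, its friction is about 0.12 N m (at rest a hand may feel it with either sign). The trip arm meets the plunger 0.5 to 1.25 rad clockwise from the start, each time elsewhere; from there the torque rises by about 1 N m per rad. Set properly when it has risen by 0.12 to 0.3 N m; over 0.5 strains the switch.
- trip_arm: Steel trip arm on the knob's spindle, in the throat below the head, 35 to 46 mm above the bench, reaching 48 mm from the axis along its local x axis; origin on the axis at bench height. Clockwise from it, on the foot plate, stands a grey limit switch (about 32 x 36 x 38 mm) whose black-capped spring plunger points at the arm; where exactly is not measured. It yields 1.7 mm per newton, 16 mm in all.
- screwdriver_mid (a point): Bystander: a screwdriver with black handle lying on the bench beside the stand.
- junction_box: Bystander: open white plastic junction box, 80 x 80 x 45 mm, origin under its centre.
- socket: Bystander: white wall socket insert, 75 x 75 x 26 mm, origin under its centre.
Mind the look-alikes: they are no part of the job. Of the things like the part that bears stand_axis, leave any that is red; of the rest the larger one is meant.

How it is judged (in metres and radians):
On the way, in this order (a step that is already met when the one before it is completed fails the run):
1. the lock ring is slackened until it no longer clamps (contact force between ring and shoe below 1 N), for 0.2 s.
2. with the lock ring slack, the trip arm is turned until it presses the plunger (1.2 to 12 N) (contact force between ring and shoe below 1 N and contact force between trip_arm and anything else between 1.2 and 12 N), for 0.2 s.
3. the lock ring is tightened again (clamping with 12 to 60 N) with the plunger still pressed (contact force between trip_arm and anything else between 1.2 and 12 N and contact force between ring and shoe between 12 and 60 N), for 0.2 s.
At the end, for the whole second after the job is handed in: The trip arm presses the plunger with 1.2 to 12 N, and the lock ring bears on its brake shoe with 12 to 60 N (all of step 3); the robot touches nothing.
It fails at once if the switch is strained: trip arm pressed on it with more than 14 N (contact force between trip_arm and anything else above 14 N).
It fails at once if the lock ring is overtightened: more than 70 N on its brake shoe (contact force between ring and shoe above 70 N).
It fails at once if the knob is forced round against the tight lock ring (contact force between ring and shoe above 12 N and angular speed of knob above 0.15 rad/s).
It fails at once if a bystander is moved by more than 20 mm (distance of any of screwdriver_mid, junction_box, socket from where it was at the start of the episode above 0.02 m).
It also fails if it takes over 72 s, if anything falls off the work surface, if the arm or the gripper's body presses on something with over 40 N, if the wrist force passes 120 N, or if a joint passes its speed limit or range.

## Working session

There is one attempt and no reset: what is moved stays moved. The work goes in short steps, each a Python script; the robot and the scene stay as the last script left them, time stands still between calls to the robot, and variables do not carry over. Pictures are saved under pics/ and viewed, about 8 in all and at most 12, crops included, and the job is handed in when it is done.

```bash
mkdir -p pics; ls; python3 - <<'E'
from workcell import env
import cv2, numpy as np
for n in ("top","side"):
    p=env.grab_frame(n); cv2.imwrite(f"pics/{n}0.png",p["image"])
    print(n,p["fx"],p["fy"],p["cx"],p["cy"],p["position"],p["orientation"],p.keys())
    for t in ("stand_axis","ring","ring_handle","knob_grip","knob","trip_arm","screwdriver_mid","junction_box","socket"):
        print(t,[(np.round(d["xyz"],3).tolist(),round(d["score"],2)) for d in env.search_frame(p,t)])
s=env.read_state();print(s)
E
```

```text
pics
top 485.18401606794447 485.18401606794447 316.7257841862427 198.9870228198008 [0.38023023 0.05148446 1.14905691] [ 10.20409904   0.14691949 -91.24101999] dict_keys(['image', 'fx', 'fy', 'cx', 'cy', 'position', 'orientation', 'shot'])
stand_axis [([0.582, 0.112, 0.013], 0.91), ([0.431, 0.364, 0.013], 0.85), ([0.359, 0.113, 0.01], 0.7)]
ring [([0.411, 0.379, 0.107], 0.94), ([0.347, 0.133, 0.076], 0.85), ([0.578, 0.132, 0.109], 0.69)]
ring_handle [([0.572, 0.134, 0.108], 0.95), ([0.346, 0.134, 0.081], 0.81), ([0.409, 0.379, 0.112], 0.78)]
knob_grip [([0.437, 0.384, 0.169], 0.9), ([0.367, 0.115, 0.106], 0.72), ([0.592, 0.123, 0.152], 0.7)]
knob [([0.435, 0.382, 0.164], 0.93), ([0.595, 0.123, 0.154], 0.66), ([0.362, 0.115, 0.105], 0.48)]
trip_arm [([0.735, 0.027, 0.013], 0.23)]
screwdriver_mid [([0.437, -0.079, 0.025], 0.97), ([0.682, 0.299, 0.018], 0.51)]
junction_box [([0.735, 0.025, 0.015], 0.63), ([0.68, 0.302, 0.019], 0.62)]
socket [([0.736, 0.024, 0.014], 0.93), ([0.439, -0.075, 0.024], 0.24)]
side 377.5989176347384 377.5989176347384 324.75701378259305 199.47367691165562 [0.046
[... 869 characters left out ...]
[0.737, 0.02, 0.008], 0.56)]
{'clock': 1.0, 'joint_positions': array([-5.53714685e+01,  2.20416495e+01,  4.52591653e-01, -7.36797583e-04,
       -6.84116762e+01, -1.48161997e+01]), 'qvel': array([ 0.01799306, -0.02431318, -0.03059775, -0.00810555, -0.00877163,
       -0.00297622]), 'joint_torque': array([-1.25966471e-03, -3.90473092e+01,  1.87624633e+01,  4.22449484e+00,
        1.54854124e-02, -1.87737987e-05]), 'position': array([ 0.21185019, -0.58797344,  0.22254825]), 'tool_rot': array([-8.99991152e+01, -4.74629047e-04,  1.98120608e+01]), 'force': array([-0.4644406 , -0.11326425, -0.13411168]), 'wrist_torque': array([-0.00379826,  0.00908299,  0.00049934]), 'opening': 1.0010044188726173}
```

View top.

View pics/top0.png

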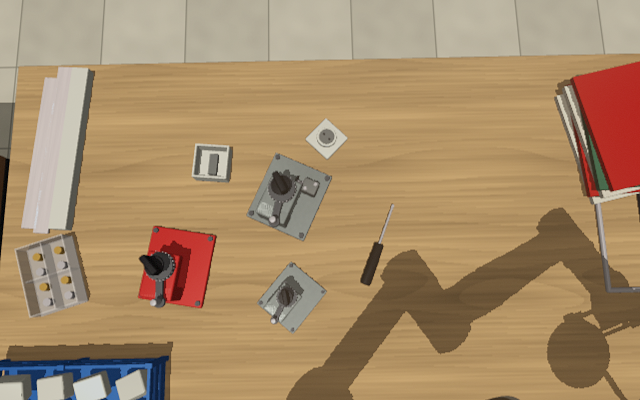

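View pics/side0.png

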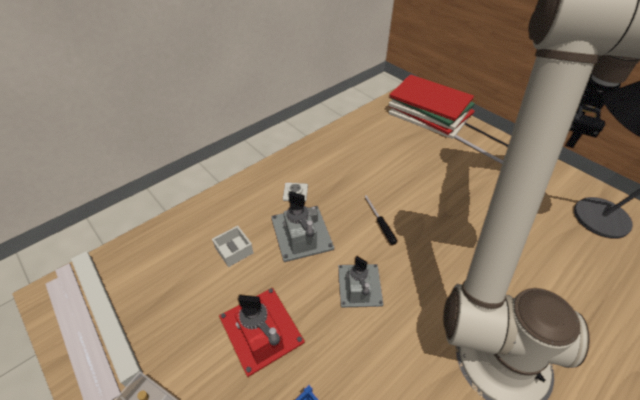

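Candidates (top view): red stand (180,268), small grey stand (290,297), larger grey stand (288,197). The larger grey one is meant, since the red one is excluded and it beats the other grey in size. I'll go over it with the wrist camera and confirm with an enlarged crop.

```bash
cat > h.py <<'E'
from workcell import env
import cv2, numpy as np
from scipy.spatial.transform import Rotation as R
def down(yaw): return [-90,0,yaw]
def ray(p,uv):
    u,v=uv; d=np.array([(u-p["cx"])/p["fx"],-(v-p["cy"])/p["fy"],-1.])
    return R.from_euler("xyz",p["orientation"],degrees=True).apply(d), np.array(p["position"])
def atz(p,uv,z):
    d,o=ray(p,uv); return o+d*(z-o[2])/d[2]
def proj(p,X):
    c=R.from_euler("xyz",p["orientation"],degrees=True).inv().apply(np.array(X)-p["position"])
    return np.array([p["cx"]+p["fx"]*c[0]/-c[2], p["cy"]-p["fy"]*c[1]/-c[2]])
E
python3 - <<'E'
from h import *
import pickle
for i,(x,y) in enumerate([(0.52,0.10),(0.60,0.07)]):
    for z in (0.42,0.38,0.34):
        try: env.goto([x,y,z],down(20)); break
        except env.Unreachable: print("unreach",z)
    env.dwell(0.2)
    p=env.grab_frame("wrist"); cv2.imwrite(f"pics/w{i}.png",p["image"])
    pickle.dump(p,open(f"w{i}.pkl","wb"))
    print(p["position"],p["orientation"],p["fx"],env.read_state()["clock"],env.read_state()["force"])
    for t in ("ring","ring_handle","knob_grip","stand_axis","trip_arm"):
        print(t,[(np.round(d["xyz"],3).tolist(),round(d["score"],2)) for d in env.search_frame(p,t)])
E
```

```text
[0.45913745 0.07672697 0.58243718] [-1.39035305e+01  2.01662643e-02  1.09987695e+02] 310.46838800506487 4.0 [ 0.54424166  0.20779884 -1.05391584]
ring [([0.567, 0.133, 0.112], 0.89), ([0.352, 0.132, 0.082], 0.78), ([0.41, 0.377, 0.109], 0.64), ([0.708, 0.314, 0.025], 0.18)]
ring_handle [([0.408, 0.38, 0.112], 0.9), ([0.577, 0.133, 0.108], 0.8)]
knob_grip [([0.591, 0.124, 0.159], 0.85), ([0.36, 0.119, 0.122], 0.72), ([0.437, 0.379, 0.163], 0.58)]
stand_axis [([0.579, 0.114, 0.012], 0.92), ([0.365, 0.114, 0.01], 0.6), ([0.427, 0.366, 0.013], 0.58)]
trip_arm []
[0.53814908 0.0472214  0.58346463] [-1.40061750e+01  2.07859670e-02  1.10080815e+02] 310.46838800506487 4.9333 [-0.50330422  0.77222462 -0.56236285]
ring [([0.413, 0.378, 0.111], 0.92), ([0.365, 0.12, 0.08], 0.91), ([0.438, -0.08, 0.023], 0.71), ([0.595, 0.123, 0.17], 0.7), ([0.564, 0.133, 0.109], 0.59)]
ring_handle [([0.411, 0.379, 0.109], 0.76), ([0.573, 0.129, 0.11], 0.64)]
knob_grip [([0.435, 0.379, 0.162], 0.83), ([0.599, 0.122, 0.166], 0.7), ([0.363, 0.118, 0.119], 0.6)]
stand_axis [([0.585, 0.113, 0.018], 0.96), ([0.431, 0.371, 0.02], 0.95), ([0.372, 0.111, 0.008], 0.88)]
trip_arm [([0.462, 0.412, 0.046], 0.57)]
```

```bash
python3 -c "
import cv2,numpy as np
a=cv2.imread('pics/w0.png');b=cv2.imread('pics/w1.png');t=cv2.imread('pics/top0.png')[140:250,230:350]
c=np.hstack([cv2.resize(a,(400,250)),cv2.resize(b,(400,250))])
cv2.imwrite('pics/m.png',np.vstack([c,cv2.copyMakeBorder(cv2.resize(t,(360,330)),0,0,0,440,0)]))"
```

```text
(no output)
```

View pics/m.png

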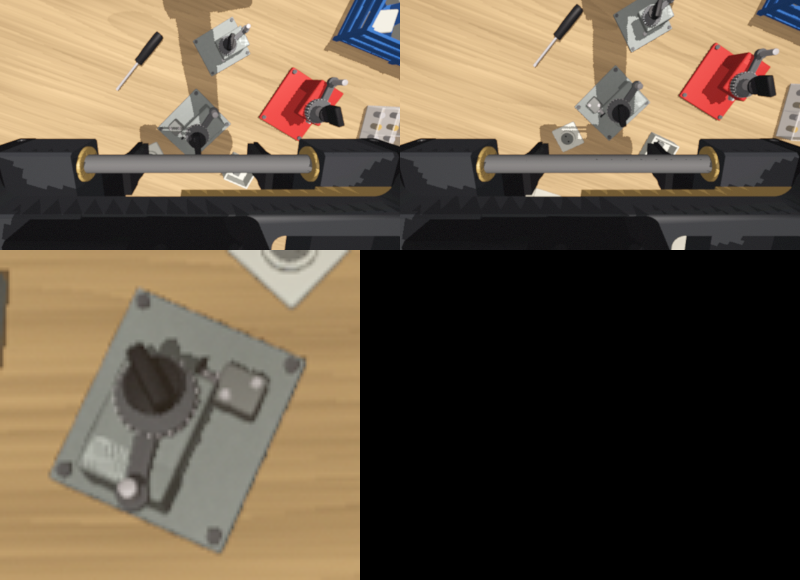

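Confirmed: crop shows the larger grey stand, with its pin at top-view px (273,219), knob bar centre ≈(280,184), switch to its right (310,187). Now compute poses.

```bash
python3 - <<'E'
from h import *
import pickle
p=env.grab_frame("top"); s=env.grab_frame("side"); w=[pickle.load(open(f"w{i}.pkl","rb")) for i in(0,1)]
c=[(276,153.3),(331.7,175.7),(303.3,240.7),(246.7,215)]
P=np.array([atz(p,u,0.014)[:2] for u in c]); print("corners",P.round(3).tolist(),"sides",[round(float(np.linalg.norm(P[i]-P[i-1])),3) for i in range(4)],"ctr",P.mean(0))
d=P[1]-P[0]+P[2]-P[3]; print("dir01",np.degrees(np.arctan2(d[1],d[0])))
a,b=atz(p,(230+133/3,140+98/3),.179),atz(p,(230+168/3,140+160/3),.179); print("bar",a,b,(a+b)/2,np.degrees(np.arctan2(*(b-a)[1::-1])),np.linalg.norm(b-a))
pin=atz(p,(272.7,219.3),.143); print("pin",pin)
for nm,k in (("top",p),("side",s),("w0",w[0]),("w1",w[1])):
    print(nm,"pin",proj(k,pin).round(),"bar",proj(k,(a+b)/2).round())
cr=[]
for nm,k in (("side",s),("w0",w[0]),("w1",w[1])):
    u,v=proj(k,(a+b)/2).astype(int); x0,y0=max(u-40,0),max(v-35,0)
    print(nm,"crop origin",x0,y0); cr.append(cv2.resize(k["image"][y0:y0+80,x0:x0+80],(266,266),interpolation=cv2.INTER_CUBIC))
cv2.imwrite("pics/c.png",np.hstack(cr))
E
```

```text
corners [[0.699, 0.146], [0.64, 0.013], [0.486, 0.084], [0.55, 0.216]] sides [0.165, 0.145, 0.17, 0.147] ctr [0.59382291 0.11467373]
dir01 -114.68285637748359
bar [0.61164489 0.13596939 0.179     ] [0.56793375 0.11248201 0.179     ] [0.58978932 0.1242257  0.179     ] -151.74945214648486 0.04962178281608265
pin [0.5202139  0.14313948 0.143     ]
top pin [273. 219.] bar [280. 183.]
side pin [310. 222.] bar [298. 194.]
w0 pin [345. 182.] bar [316. 229.]
w1 pin [386. 136.] bar [358. 182.]
side crop origin 257 159
w0 crop origin 276 194
w1 crop origin 317 147
```

View pics/c.png

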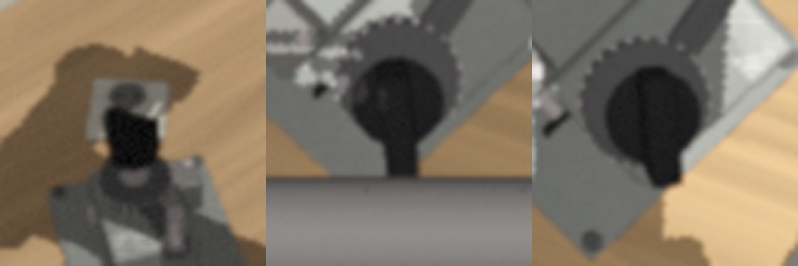

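```bash
cat >> h.py <<'E'
def st(n=5,dt=0.03):
    f=[];t=[]
    for _ in range(n):
        s=env.read_state(); f.append(s["force"]); t.append(s["wrist_torque"])
        if n>1: env.dwell(dt)
    return np.mean(f,0),np.mean(t,0),s
E
python3 - <<'E'
from h import *
import pickle
w1=pickle.load(open("w1.pkl","rb"))
print("axis from flange w1",atz(w1,(353.4,181.6),.143))
A=np.array([.590,.1235]); pin=np.array([.5202,.1431])
print("r",np.linalg.norm(pin-A)); rad=np.degrees(np.arctan2(*(pin-A)[::-1])); yaw=rad-180; print(rad,yaw)
env.gripper_to(0.6,35)
env.goto([*pin,0.20],down(yaw))
print(env.inverse_kinematics([*pin,0.113],down(yaw)))
f0,t0,s=st(); print("free",f0,t0,s["joint_positions"])
hit=env.move_straight([*pin,0.115],rate=0.08,force_limit=8); print("hit",hit)
if not hit:
    env.gripper_to(0.0,35)
f,t,s=st(); print(f-f0,t-t0,s["position"],s["opening"],s["clock"])
np.save("f0.npy",f0)
p=env.grab_frame("side"); u=(p["image"][150:270,230:390]); cv2.imwrite("pics/g.png",cv2.resize(u,(640,480)))
E
```

```text
axis from flange w1 [0.5955705  0.12496253 0.143     ]
r 0.07249965517159372
164.3151363519904 -15.68486364800961
[ 3.26096035e+01  1.99751585e+01 -2.01892868e+01 -2.54444375e-14
 -4.98355546e+01 -1.38294467e+02]
free [-0.11451996  0.2210809   0.05234619] [-0.01679212 -0.04658378 -0.01571228] [ 3.25645721e+01  1.47550315e+01 -1.34085187e+01  2.10731930e-02
 -6.16579222e+01 -1.38266314e+02]
hit False
[-0.38162629  0.84746822 -0.24855902] [0.31683325 0.08052115 0.05647263] [0.52027275 0.143304   0.11502919] 0.1478789201629873 9.3833
```

View pics/g.png

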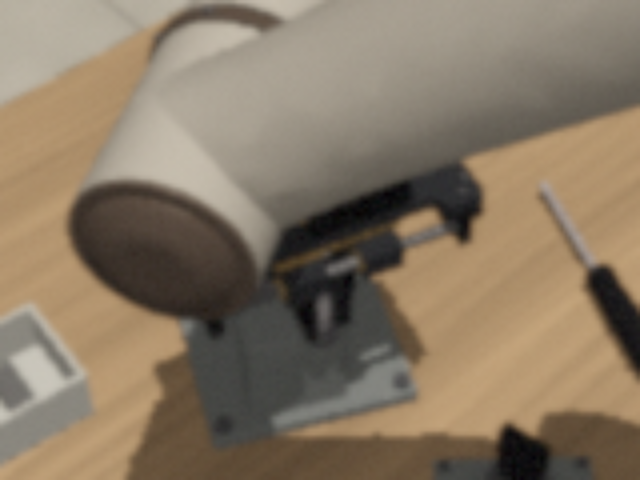

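```bash
cat >> h.py <<'E'
A=np.array([.5925,.124]); RR=.075
def pinpose(phi,z=.115,r=RR): return [A[0]+r*np.cos(phi),A[1]+r*np.sin(phi),z]
def tang(F,phi): return float(-F[0]*np.sin(phi)+F[1]*np.cos(phi)), float(F[0]*np.cos(phi)+F[1]*np.sin(phi))
E
python3 - <<'E'
from h import *
f0=np.load("f0.npy"); s=env.read_state(); 
d=s["position"][:2]-A; phi0=np.arctan2(d[1],d[0]); r=np.hypot(*d); print("phi0",phi0,r)
yaw0=s["tool_rot"][2]
for k in range(1,15):
    a=phi0+0.05*k
    env.move_straight(pinpose(a,r=r),rotation=down(yaw0+np.degrees(0.05*k)),rate=0.03)
    s=env.read_state(); ft,fr=tang(s["force"]-f0,a); print(k,round(0.05*k,2),"ft %.2f fr %.2f"%(ft,fr),round(s["opening"],3))
    if abs(fr)>25 or abs(ft)>20: break
f,t,s=st(); print(tang(f-f0,a),s["position"],s["clock"])
env.gripper_to(0.35); f,t,s=st(); print("open",f)
env.move_straight([*s["position"][:2],0.25],rate=0.25)
p=env.grab_frame("top"); cv2.imwrite("pics/t1.png",p["image"]); np.save("phi0.npy",[phi0,r,a])
print(env.read_state()["clock"])
E
```

```text
phi0 2.8804296830906813 0.07476308969734752
1 0.05 ft -1.05 fr -0.64 0.15
2 0.1 ft -1.58 fr -0.59 0.15
3 0.15 ft -1.22 fr -0.41 0.155
4 0.2 ft -1.58 fr -1.94 0.153
5 0.25 ft -1.10 fr -2.73 0.151
6 0.3 ft -1.08 fr -4.15 0.153
7 0.35 ft -0.99 fr -5.40 0.149
8 0.4 ft -1.06 fr -5.14 0.149
9 0.45 ft -1.11 fr -6.02 0.15
10 0.5 ft -1.04 fr -4.97 0.148
11 0.55 ft -0.99 fr -4.48 0.15
12 0.6 ft -0.28 fr -5.88 0.151
13 0.65 ft -0.15 fr -5.25 0.153
14 0.7 ft 0.61 fr -5.70 0.148
(0.2722452420380872, -5.104348276439675) [0.52534504 0.09260797 0.11504613] 13.4417
open [-0.15631716  0.06278087 -0.00495758]
15.025
```

```bash
python3 - <<'E'
from h import *
s=env.read_state(); x,y,_=s["position"]
env.goto([0.42,0.02,0.3],down(10)); 
p=env.grab_frame("top"); cv2.imwrite("pics/t2.png",cv2.resize(p["image"][140:250,230:350],(720,660),interpolation=cv2.INTER_CUBIC)[:600])
print(env.read_state()["clock"])
E
```

```text
15.6833
```

View pics/t2.png

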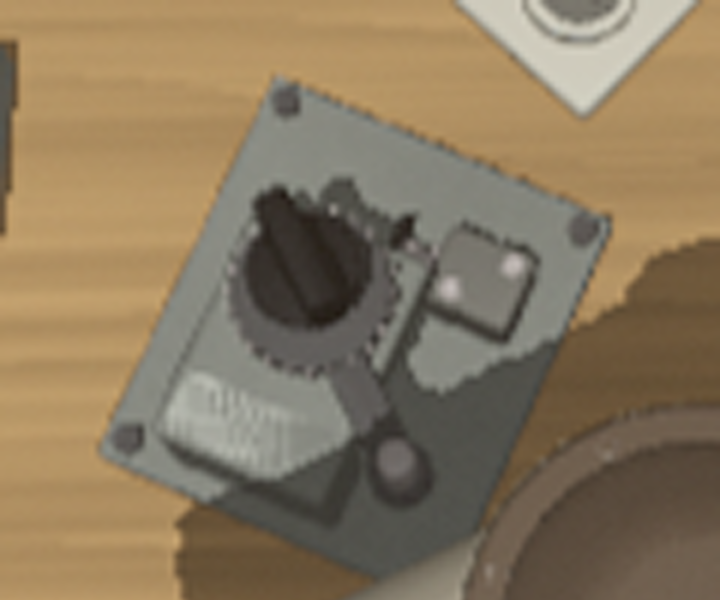

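```bash
python3 - <<'E'
from h import *
Y=26-180
env.gripper_to(0.6,45)
env.goto([*A,0.24],down(Y)); s=env.read_state(); print(s["joint_positions"])
f0,t0,_=st()
hit=env.move_straight([*A,0.150],rate=0.1,force_limit=8); print("hit",hit)
if not hit: env.gripper_to(0.0,45)
f,t,s=st(8); print("f",(f-f0).round(2),"t",(t-t0).round(3),s["opening"],s["position"],s["tool_rot"],s["clock"])
np.save("k0.npy",[f0,t0])
E
```

```text
[ 2.71240299e+01  1.94678109e+01 -8.72491029e-01  2.14859834e-03
 -6.96501951e+01  8.88652519e+01]
hit False
f [ 0.7  -1.42 -0.07] t [-0.437 -0.231  0.117] 0.1570431790009047 [0.59262012 0.1237634  0.15005115] [-8.99791565e+01  1.54660657e-03 -1.53998888e+02] 21.4083
```

```bash
python3 - <<'E'
from h import *
f0,t0=np.load("k0.npy"); Y=-154.; log=[]
for k in range(1,33):
    a=0.05*k
    env.move_straight([*A,0.150],rotation=down(Y-np.degrees(a)),rate=0.05)
    f,t,s=st(3,0.02); tz=t[2]-t0[2]; log.append(tz)
    print("%.2f tz %.3f f %s yaw %.1f op %.3f"%(a,tz,(f-f0).round(1),s["tool_rot"][2],s["opening"]))
    base=np.median(log[1:8]) if k>6 else 0.12
    if (tz-base>0.17 and log[-2]-base>0.10) or tz>0.45: break
print("base",base,s["clock"]); np.save("klog.npy",log)
E
```

```text
0.05 tz -0.095 f [ 0.6 -1.4  0.2] yaw -156.8 op 0.158
0.10 tz -0.088 f [-0.2 -0.8  0.1] yaw -159.7 op 0.157
0.15 tz -0.111 f [-0.5  0.1  0.8] yaw -162.5 op 0.158
0.20 tz -0.075 f [-1.1  1.   1.5] yaw -165.4 op 0.156
0.25 tz -0.074 f [-1.7  2.9  1.7] yaw -168.2 op 0.157
0.30 tz -0.062 f [-3.2  4.6  2. ] yaw -171.1 op 0.155
0.35 tz -0.097 f [-3.   4.9  1.8] yaw -173.9 op 0.156
0.40 tz -0.059 f [-3.5  5.8  2.5] yaw -176.8 op 0.153
0.45 tz -0.069 f [-3.6  6.1  1.9] yaw -179.7 op 0.162
0.50 tz -0.074 f [-3.4  6.8  1.6] yaw 177.5 op 0.157
0.55 tz -0.070 f [-3.3  7.3  2. ] yaw 174.6 op 0.155
0.60 tz -0.070 f [-3.6  7.9  1.8] yaw 171.7 op 0.157
0.65 tz -0.071 f [-3.3  8.3  2.5] yaw 168.9 op 0.155
0.70 tz -0.045 f [-3.5  8.9  2. ] yaw 166.0 op 0.157
0.75 tz -0.039 f [-3.9  8.7  1.8] yaw 163.2 op 0.158
0.80 tz -0.078 f [-4.1 10.1  1.5] yaw 160.3 op 0.153
0.85 tz -0.061 f [-3.4 10.   1.5] yaw 157.4 op 0.155
0.90 tz -0.001 f [-3.3 10.7  1.8] yaw 154.6 op 0.159
0.95 tz -0.030 f [-3.1 10.8  1.4] yaw 151.7 op 0.161
1.00 tz -0.046 f [-2.9 11.4  1.4] yaw 148.9 op 0.157
1.05 tz 0.000 f [-3.3 11.1  1.7] yaw 146.0 op 0.161
1.10 tz 0.030 f [-3.  12.2  0.9] yaw 143.2 op 0.160
1.15 tz 0.086 f [-1.9 11.8  0.9] yaw 140.3 op 0.159
1.20 tz 0.128 f [-1.8 12.4  0.9] yaw 137.5 op 0.158
base -0.07458940224524216 28.625
```

```bash
python3 - <<'E'
from h import *
f0,t0=np.load("k0.npy"); Y=-154.
env.move_straight([*A,0.150],rotation=down(Y-np.degrees(1.245)),rate=0.05)
f,t,s=st(10,0.03); print("tz",t[2]-t0[2],f-f0)
env.gripper_to(0.4,45); f,t,s=st(); print("released",f-f0,t-t0)
env.move_straight([*A,0.23],rate=0.2)
q=np.array([.52535,.09261]); 
env.gripper_to(0.35,35)
env.goto([*q,0.20],down(24.4-180)); f0,_,s=st(8); print("free",f0,s["joint_positions"],s["position"],s["tool_rot"])
p=env.grab_frame("side"); cv2.imwrite("pics/s3.png",cv2.resize(p["image"][150:270,230:390],(640,480)))
hit=env.move_straight([*q,0.115],rate=0.08,force_limit=8); print("hit",hit)
if not hit: env.gripper_to(0.0,35)
f,t,s=st(); print((f-f0).round(2),s["opening"],s["clock"]); np.save("f0.npy",f0)
E
```

```text
tz 0.22843915247921373 [-1.89299108 12.92910729  0.62391358]
released [-0.55799827  0.06655447 -0.00335566] [0.09983817 0.02582444 0.03204923]
free [ 0.09441045 -0.12823439 -0.10357084] [ 2.74306649e+01  1.42168553e+01 -1.43589222e+01  1.04769537e-03
 -6.14221077e+01  8.69551094e+01] [0.52553849 0.09272233 0.19998381] [-8.99991936e+01  2.16072026e-03 -1.55613725e+02]
hit False
[-0.28  0.05  1.66] 0.15064769740648862 34.2917
```

```bash
python3 - <<'E'
from h import *
f0=np.load("f0.npy"); s=env.read_state(); d=s["position"][:2]-A; phi=np.arctan2(d[1],d[0])%(2*np.pi); r=np.hypot(*d); Y=s["tool_rot"][2]; phi00=2.880
print("phi",phi,r)
for k in range(1,26):
    f,t,s=st(2,0.02); res,_=tang(f-f0,phi)
    a=phi-0.05*k; lim=(3.5 if k==3 else 9.0)-res
    hit=env.move_straight(pinpose(a,r=r),rotation=down(Y-np.degrees(0.05*k)),rate=0.025,force_limit=max(lim,1.5))
    s=env.read_state(); ft,fr=tang(s["force"]-f0,a)
    print("%d from start %.2f ft %.2f fr %.2f res %.2f hit %s"%(k,a-phi00,ft,fr,res,hit))
    if hit and k>3: break
    if a-phi00<-0.35 : break
f,t,s=st(8); print(tang(f-f0,a),s["position"],s["tool_rot"],s["clock"])
E
```

```text
phi 3.579484277177736 0.07403337235771026
1 from start 0.65 ft 2.64 fr 1.10 res 0.48 hit False
2 from start 0.60 ft 2.22 fr 1.54 res 2.97 hit False
3 from start 0.55 ft 1.48 fr 1.92 res 2.31 hit False
4 from start 0.50 ft 2.33 fr 1.74 res 1.58 hit False
5 from start 0.45 ft 3.04 fr 1.44 res 2.23 hit False
6 from start 0.40 ft 1.43 fr 2.11 res 2.13 hit False
7 from start 0.35 ft 2.41 fr 1.26 res 1.33 hit False
8 from start 0.30 ft 1.86 fr 2.15 res 1.43 hit False
9 from start 0.25 ft 1.64 fr 0.57 res 0.96 hit False
10 from start 0.20 ft 1.68 fr 1.47 res 1.11 hit False
11 from start 0.15 ft 1.61 fr 1.86 res 0.74 hit False
12 from start 0.10 ft 1.65 fr 1.32 res 0.26 hit False
13 from start 0.05 ft 1.09 fr 2.68 res 0.21 hit False
14 from start -0.00 ft 1.41 fr 2.47 res -0.82 hit False
15 from start -0.05 ft 0.33 fr 1.95 res 0.23 hit False
16 from start -0.10 ft 1.21 fr 2.52 res -1.04 hit False
17 from start -0.15 ft 0.44 fr 3.32 res -1.19 hit False
18 from start -0.20 ft 0.97 fr 3.56 res -1.76 hit False
19 from start -0.25 ft 1.50 fr 4.27 res -2.01 hit False
20 from start -0.30 ft 2.23 fr 4.42 res -2.42 hit False
21 from start -0.35 ft 2.77 fr 4.98 res -2.82 hit False
(2.4173845335652215, 5.026682726098416) [0.5305367  0.16722494 0.1151971 ] [-8.99551628e+01 -1.26719049e-01  1.44374213e+02] 41.5583
```

```bash
python3 - <<'E'
from h import *
f0=np.load("f0.npy"); phi00=2.880; r=.07403; phi=3.5795; Y=-155.6
for k in range(22,28):
    a=phi-0.05*k
    f,t,s=st(3,0.02); res,_=tang(f-f0,a+0.05)
    hit=env.move_straight(pinpose(a,r=r),rotation=down(Y-np.degrees(0.05*k)),rate=0.025,force_limit=max(8.0-res,1.5))
    s=env.read_state(); ft,fr=tang(s["force"]-f0,a); f,t,s=st(4,0.03); fs,_=tang(f-f0,a)
    dd=s["position"][:2]-A
    print("%d from start %.2f act %.3f ft %.2f static %.2f fr %.2f res %.2f hit %s op %.3f"%(k,a-phi00,np.arctan2(dd[1],dd[0])-phi00,ft,fs,fr,res,hit,s["opening"]))
    if hit or fs>5.0: break
print(s["clock"])
E
```

```text
22 from start -0.40 act -0.396 ft 2.19 static 2.43 fr 5.20 res 2.18 hit False op 0.151
23 from start -0.45 act -0.438 ft 4.52 static 4.05 fr 5.43 res 2.68 hit False op 0.152
24 from start -0.50 act -0.485 ft 4.32 static 4.54 fr 5.85 res 3.73 hit False op 0.148
25 from start -0.55 act -0.532 ft 5.01 static 5.15 fr 5.62 res 4.31 hit False op 0.151
43.4917
```

```bash
python3 - <<'E'
from h import *
f0=np.load("f0.npy"); phi00=2.880; r=.07403; phi=3.5795; Y=-155.6
a=phi-0.05*26.2
hit=env.move_straight(pinpose(a,r=r),rotation=down(Y-np.degrees(0.05*26.2)),rate=0.025,force_limit=5)
f,t,s=st(8,0.03); print(hit,tang(f-f0,a),s["position"])
env.gripper_to(0.35); f,t,s=st(4); print("released",tang(f-f0,a))
env.move_straight([*s["position"][:2],0.24],rate=0.2)
env.goto([0.42,-0.12,0.32],down(-170))
p=env.grab_frame("top"); q=env.grab_frame("side")
c=lambda i,y,x,h,w:cv2.resize(i[y:y+h,x:x+w],(400,400),interpolation=cv2.INTER_CUBIC)
cv2.imwrite("pics/e.png",np.hstack([c(p["image"],140,235,110,110),c(q["image"],160,250,110,110)]))
print(proj(p,[*pinpose(a)[:2],.143]),env.read_state()["clock"])
for t in("screwdriver_mid","junction_box","socket"):
    print(t,[(np.round(d["xyz"],3).tolist(),round(d["score"],2)) for d in env.search_frame(p,t)][:2])
E
```

```text
False (5.206509008719805, 6.188355689629688) [0.54239075 0.18132681 0.11518367]
released (-0.07076909970216977, 0.02393716154421145)
[254.40928539 208.34876819] 47.1583
screwdriver_mid [([0.551, -0.124, 0.016], 0.36)]
junction_box [([0.681, 0.302, 0.014], 0.59)]
socket [([0.734, 0.028, 0.016], 0.73)]
```

View pics/e.png

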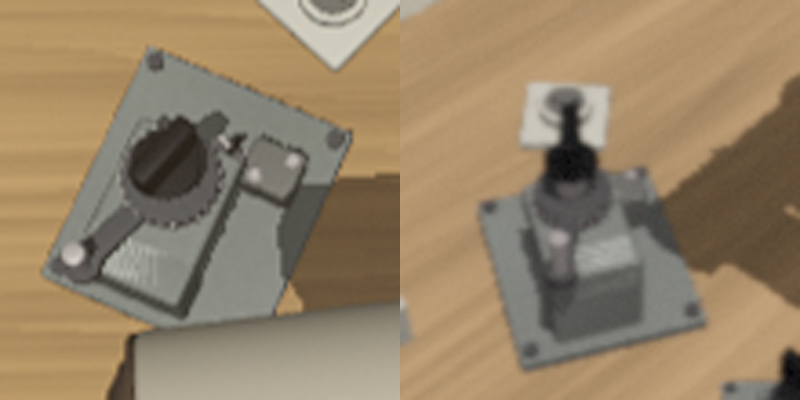

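```bash
python3 -c "
from workcell import env
env.close_job(); print(env.read_state()['clock'])"
```

```text
the job is handed in; nothing more can be done
the job is handed in; nothing more can be done
```

I reset the larger grey stand and handed the job in at about 47 s of the 72 s allowed; no verdict is reported. The red stand and the small grey one were left alone.

- **Lock ring slackened:** I turned it 0.7 rad anticlockwise by its pin.
- **Knob:** I turned it 1.245 rad clockwise. The arm met the plunger at about 1.0 rad, and the torque rose about 0.27–0.30 N m. That is at the upper end of the 0.12–0.3 range, and below the 0.5 that strains the switch.
- **Lock ring retightened:** It bit at about 0.15–0.2 rad clockwise of its starting position. I left it at about 0.58 rad clockwise, then let go and backed away.

**Last checks:**
- **Setting held:** The final pictures show the arm on the plunger, the knob bar at the angle I set, and the pin within 2 pixels of where I left it.
- **Robot clear:** The tool force read about zero after release.
- **Junction box and socket:** The network found both within about 5 mm of their starting places.

**What did not agree:**
- **Tightness is inferred:** The steady push at the pin read only 1–2 N free and 5.2 N tight, against the 4–5 N and 8–11 N in the task. I judged tightness from the rise of about 4 N and the 0.4 rad turned after it bit. The last 0.06 rad added no clear rise.
- **Screwdriver not confirmed:** The last search gave only a low-score match (0.36) about 12 cm from its first place. I took that to be false because the arm was blocking the view. The robot never worked near it.
- **Sideways force on the knob:** It grew to about 13 N during the turn, probably from a few millimetres of error in where I placed the axis. It vanished on release.

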